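# Hold back the belt tensioner of the stirrer drive

## Robot

A 7-joint arm with a two-finger parallel gripper is mounted at the origin on the work surface. World frame = base frame: x ahead of the robot, y to its left, z up, the work surface at z = 0. Lengths are in m, angles in rad, forces in N, time in s.
With the tool pointing down it reaches from about 0.425 to 0.825 m from the base axis. Payload 3.6 kg.
Tool frame: the origin (TCP) lies midway between the tips of the shut fingers; the grasp point (between the pads) lies 19 mm behind it; x points along the fingers, z is the direction in which the jaws open and shut, and the axes are right-handed (so a half turn about x gives the same grasp; the last joint's range is limited). The gripper opens to 93 mm and grips with 3 to 60 N. Pads are 15 mm wide; open, the fingers measure 128 mm over their backs; the gripper's body (75 mm by 188 mm) begins 65 mm behind the grasp point.
Start: joints at [-1.226, 0.615, -0.013, 1.423, 0.008, 1.103, -0.04], TCP at [0.235, 0.606, 0.219] pointing down, gripper open.
Joint ranges: [-3.12, 3.12], [-0.3, 2.06], [-1.34, 1.32], [0.26, 2.42], [-1.36, 4.5], [0.01, 1.98], [-2.84, 2.84]. Speed limits (rad/s): [2.79, 2.79, 3.14, 3.14, 3.14, 3.14, 3.14].

## Interface

Orientations are given as a unit quaternion [w, x, y, z].
In Python, from bench import arm gives the robot as it stands.
- The arm moves only by the tool apply_moves, never from a script. Its argument "commands" is a list of rows, each a list of 5 numbers: the shift along the world's x, y, z in m, then the turn about the world's z in degrees, then the closure, from -1 (fully open) to 1 (shut). A call has 1 to 12 rows; each row shifts and turns the commanded pose from where the row before left it; what a row does not reach is not made up. A row lasts 1/12 s, in which the tool goes at most 41.7 mm and 7.16 degrees, less where a joint would pass 70% of its speed; a pose out of reach is approached as far as the arm can. A call is refused whole if a number of a shift passes 0.0417 or a number of a turn 7.16, either way. A call with a gripper value outside its range is refused whole. The fingers move at their own pace and stop on an object; "force" is the grip in N (left out, the last holds). Time passes only in rows, so rows that do not move let the fingers close. It gives the time, the measured TCP pose, the force and the opening at its end, in the units of the state.
- arm.read_state(): the state, without advancing time (a new reading comes with each control period).
- arm.read_camera(name): name is "side" or "top" or "wrist"; returns (picture, depth): 420x560x3 uint8, red, green, blue; 420x560 float32, m along the optical axis (not along the pixel's ray), 0 where there is no reading.
- arm.camera_info(name): a dict with "K" (3x3 intrinsics, pixels), "dist_coeffs" ([k1, k2, p1, p2, k3] as OpenCV has them; the pictures are not rectified), "pose" (4x4, takes a point from camera to world coordinates). Camera axes: x right, y up, looking along -z (the intrinsics and any distortion apply to the point x, -y, -z); pixel columns grow to the right and rows downward; lengths in m; the calibration is good to about 2 mm. A picture is of the moment at which its call begins: read the wrist's pose just before it. camera_info takes no time and is no camera call; for the wrist camera it gives the pose at the moment of the call.
- arm.hand_in(): hands the job in, once; it reports no verdict.
The state is a dict: "time": time; "qpos": joint angles; "dq": joint speeds; "joint_torque": joint torques, N m; "tool_pos": TCP position; "orientation": TCP orientation; "ft_force": force on the tool from outside, world axes, zero at the start; "torque": the same for the moment, N m; "width": opening from 0.0 (shut) to 1.0 (fully open).
Only numpy, scipy, OpenCV 4.12 (cv2) and the standard library are available. Lean on these libraries where they do the work, as an engineer would, in place of code of your own. Each camera call takes 0.05 s, during which the arm holds its last target. There are 200 camera calls.

## Task

The stirrer drive is open for a belt change: first slide the pawl slider in towards the arm's pivot until you feel it seat against its stop, and leave it there. Then push the sprung tensioner arm back by its idler roller until its tooth has clicked past the pawl, stop with the tooth a centimetre or two past the pawl rather than running on to the arm's end stop, and finish while still holding the arm there against its spring, as the belt is about to be slipped on. Do not knock over or shove the glassware and bottles.

Things in the scene. Friction and masses are not known exactly. Their poses are not given: they have to be found in the camera images.
- deck: Fixed grey drive plate, 220 x 400 x 12 mm, its top 12 mm above the table. Origin under the arm's pivot; it spans -110 to 110 mm in its x, -185 to 215 mm in its y. Fixed on it, tops 42 mm above the table: a large pulley (radius 38 mm) at (72, 42) mm, a small one (radius 18 mm) at (-75, -30) mm. A loose wrench and a loose spare pulley lie near its +y end.
- pivot (a point): Centre of the arm's pivot, 28 mm above the table; the pivot's bolt reaches 44 mm above the table.
- tensioner (a joint): Swing of the steel arm about its upright pivot, rad; 0 = rest; grows counter-clockwise from above: idler to the deck's +x, toothed tail to its -x. End stop 1.05. Its spring pushes the idler back with 3.5 N at 0 to 6.5 N at 0.8, about 1.5 N more just before the click, dropping again past it. The pawl does not keep it back: it springs home when let go.
- idler (a point): Middle of the round black idler roller upright on the end of the arm: radius 15 mm, from 32 to 70 mm above the table, 130 mm from the pivot (straight to the deck's -y at joint 0). The bar of the arm beneath it is 18 mm wide with its top 32 mm above the table.
- tooth (a point): Centre of the round tooth (radius 6 mm) on the end of the arm's tail, 75 mm from the pivot, 29 mm above the table; seen from the pivot it lies 2.742 rad clockwise or 3.542 rad counter-clockwise from the idler (0.40 rad clockwise of the deck's +y at joint 0).
- pawl_unit: Fixed aluminium pawl bracket, set anywhere on an arc about the pivot. Origin on the pivot axis at the deck's top; its +y points outward along the slider. Base 50 mm wide, 90 to 184 mm out; guide rails beside the slider, 46 mm over all, tops 30 mm above the table. Click: the tooth crosses this +y axis, coming from +x; the pawl is fully dropped with the tooth 10 mm past (x = -10 mm).
- pawl_slider (a joint): Travel of the pawl slider inward along the bracket towards the pivot, m; 0 is fully out, 0.030 is seated against its stop. It stays where it is left and takes about 6 N to move.
- pawl_tab (a point): Middle of the upright dark tab on the pawl slider: 22 mm wide across the slide, 12 mm thick along it, top 67 mm above the table (this point 52 mm above the table). It is 152 mm from the pivot with the slider out and 122 mm when seated.
- pawl_nose (a joint): How far the sprung round pawl nose on the slider's inner end is pushed back into the slider, m; 0 is fully out, about 0.0055 as the tooth passes over it with the slider seated. Its spring gives 1.5 N at 0 and 3 N at 0.0055.
- beaker: Loose glass beaker, 68 mm wide, 85 mm tall, origin under its centre; leave alone.
- flask: Loose conical glass flask, 80 mm wide, 130 mm tall, origin under its centre; leave alone.
- reagent: Loose white bottle with black cap, 64 mm wide, 150 mm tall, origin under its centre; leave alone.
- amber: Loose amber bottle, 56 mm wide, 120 mm tall, origin under its centre; leave alone.

How it is judged:
On the way, in this order (a step that is already met when the one before it is completed fails the run):
1. the pawl slider is pushed home to its stop while the arm is still at rest (value of joint pawl_slider above 0.027 m and value of joint tensioner below 0.06 rad), for 0.2 s.
2. the arm's tooth has clicked past the seated pawl (x of tooth in the frame of pawl_unit below -0.009 m and value of joint pawl_nose below 0.002 m and value of joint pawl_slider above 0.026 m), for 0.2 s.
At the end, for the whole second after the job is handed in: The gripper's fingers hold the tensioner arm (more than 2 N on it) still, with its tooth 9 to 30 mm past the middle of the pawl, the pawl nose sprung back out (within 2 mm) and the slider still seated (beyond 26 mm of its 30 mm) (all of step 2 and x of tooth in the frame of pawl_unit above -0.03 m and contact force between the fingers and tensioner above 2 N and velocity of joint tensioner between -0.1 and 0.1 rad/s); the arm keeps its last pose, push and grip.
It fails at once if the beaker is shoved more than 40 mm or tipped (distance of beaker from where it was at the start of the episode above 0.04 m or angle between beaker's own z axis and vertical above 0.5 rad).
It fails at once if the flask is shoved more than 40 mm or tipped (distance of flask from where it was at the start of the episode above 0.04 m or angle between flask's own z axis and vertical above 0.5 rad).
It fails at once if the reagent is shoved more than 40 mm or tipped (distance of reagent from where it was at the start of the episode above 0.04 m or angle between reagent's own z axis and vertical above 0.5 rad).
It fails at once if the amber is shoved more than 40 mm or tipped (distance of amber from where it was at the start of the episode above 0.04 m or angle between amber's own z axis and vertical above 0.5 rad).
It also fails if it takes over 54 s, if anything falls off the work surface, if the arm or the gripper's body presses on something with over 40 N, if the wrist force passes 120 N, or if a joint passes its speed limit or range.

## Working session

There is one attempt and no reset: what is moved stays moved. The work goes in short steps, Python scripts to look and compute and a tool call to move; the robot and the scene stay as the last step left them, time stands still between calls to the robot, and variables do not carry over. Pictures are saved under pics/ and viewed, about 8 in all and at most 12, crops included, and the job is handed in when it is done.

Besides the shell and the picture viewer there is one more tool, called after "Call:" as name(argument=value, ...) on one line, values as JSON. apply_moves: Moves the arm, as the interface text tells. Its arguments: {"type":"object","properties":{"commands":{"type":"array","items":{"type":"array","items":{"type":"number"}}},"force":{"type":"number"}},"required":["commands"]}

```bash
ls; mkdir -p pics
cat > h.py <<'E'
import numpy as np, cv2
from bench import arm
def ray(name,uv,info=None):
    i=info or arm.camera_info(name);K=np.array(i["K"],float);d=np.array(i["dist_coeffs"],float);T=np.array(i["pose"])
    p=cv2.undistortPoints(np.array(uv,float).reshape(-1,1,2),K,d).reshape(-1,2)
    r=np.c_[p[:,0],-p[:,1],-np.ones(len(p))]@T[:3,:3].T
    return T[:3,3],r
def plane(name,uv,z,info=None):
    o,r=ray(name,uv,info); return o+r*((z-o[2])/r[:,2])[:,None]
def fromdepth(name,uv,D,info=None):
    o,r=ray(name,uv,info); return np.array([o+r[k]*D[int(v),int(u)] for k,(u,v) in enumerate(uv)])
def save(im,f): cv2.imwrite(f,im[:,:,::-1])
E
python3 - <<'E'
from h import *
for n in("top","side"):
    im,D=arm.read_camera(n); save(im,f"pics/{n}0.png"); np.save(f"{n}0.npy",D); print(n,np.round(arm.camera_info(n)["pose"],3).tolist())
s=arm.read_state();print(s)
E
```

```text
pics
top [[0.03, 0.997, -0.075, 0.414], [-1.0, 0.031, 0.007, 0.047], [0.009, 0.074, 0.997, 1.132], [0.0, 0.0, 0.0, 1.0]]
side [[0.821, 0.444, -0.36, -0.16], [-0.571, 0.63, -0.526, -0.914], [-0.006, 0.637, 0.771, 1.454], [0.0, 0.0, 0.0, 1.0]]
{'time': 0.1, 'qpos': array([-1.22648935,  0.615812  , -0.01261944,  1.42471144,  0.00808058,
        1.10338334, -0.04037696]), 'dq': array([ 0.00020762, -0.00190318,  0.00081272, -0.00430945,  0.00021134,
       -0.00097025, -0.00175293]), 'joint_torque': array([ 1.50912085e-03, -4.60044086e+01,  2.10131770e-01, -1.66246891e+01,
       -6.11901213e-02,  1.69614604e-02,  9.12944370e-05]), 'tool_pos': array([0.2352687 , 0.6051806 , 0.21761282]), 'orientation': array([ 0.58292657, -0.39973747,  0.58424504,  0.39882866]), 'ft_force': array([ 0.2305991 ,  0.20730723, -1.00685396]), 'torque': array([-0.00446895, -0.01788016, -0.00022657]), 'width': 0.9982071936132817}
```

View pics/top0.png

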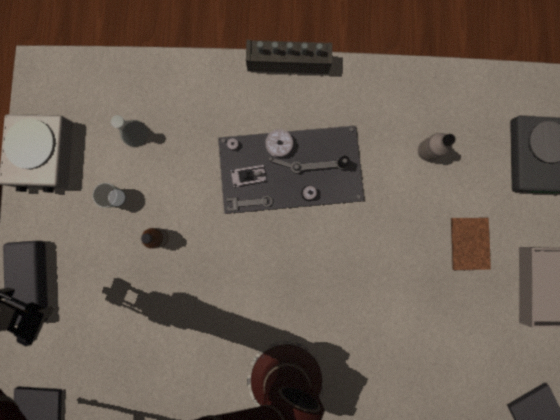

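View pics/side0.png

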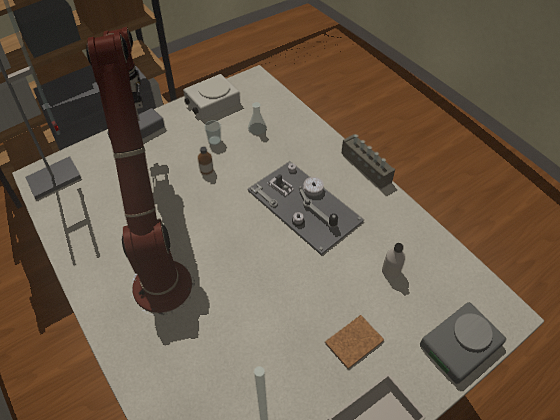

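Run:
```python
from h import *
im=cv2.imread("pics/top0.png"); c=cv2.resize(im[115:220,210:370],None,fx=5,fy=5,interpolation=cv2.INTER_CUBIC)
c=cv2.convertScaleAbs(c,alpha=1.6); cv2.imwrite("pics/c1.png",c)
```

```text
(no output)
```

View pics/c1.png

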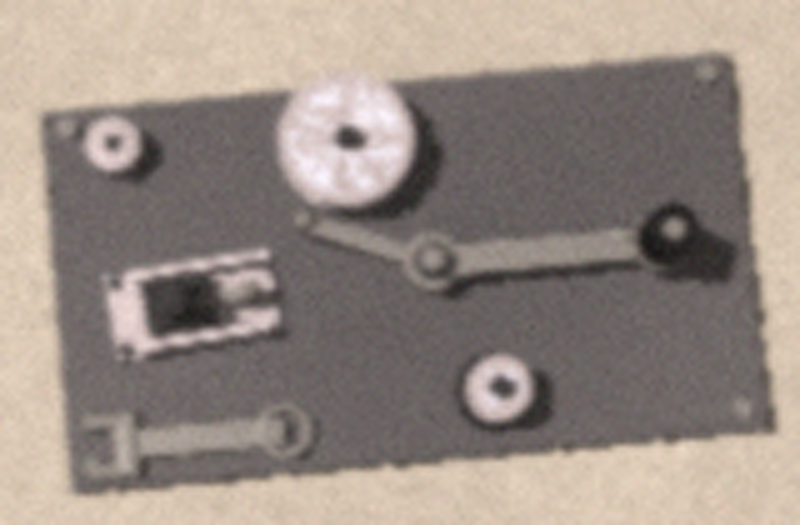

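Run:
```python
from h import *
f=lambda *p:[(210+x/5-.4,115+y/5-.4) for x,y in p]
np.set_printoptions(precision=4,suppress=True)
c=plane("top",f((45,115),(733,57),(775,430),(75,492)),.012)
print(c[:,:2],[np.linalg.norm(c[i]-c[i-1]) for i in range(4)])
P=lambda p,z:plane("top",f(p),z)[0][:2]
piv=P((434,258),.044);idl=P((676,228),.070);lp=P((347,137),.042);sp=P((502,385),.042);tooth=P((303,219),.035)
print("piv",piv,"idl",idl,"lp",lp,"sp",sp,"tooth",tooth)
print(np.linalg.norm(idl-piv),np.linalg.norm(tooth-piv),np.linalg.norm(lp-piv),np.hypot(72,42),np.linalg.norm(sp-piv))
a=lambda v:np.arctan2(v[1],v[0])
# deck yaw
print("yaw",a(lp-piv)-a((72,42)),a(sp-piv)-a((-75,-30)),a(idl-piv)+np.pi/2,a(lp-sp)-a((147,72)),"edges",a(c[0]-c[1])-np.pi/2,a(c[3]-c[2])-np.pi/2)
b=np.array([P(p,.03) for p in((105,278),(270,248),(280,330),(125,358))]);print("bracket",b)
for q in b: print(np.linalg.norm(q-piv),a(q-piv))
print("ax", a(b[0]-b[1]),a(b[3]-b[2]),"mid dir",a(b.mean(0)-piv))
# objects via depth
im=cv2.imread("pics/top0.png");D=np.load("top0.npy")
for n,uv in dict(tabdark=(210+168/5,115+303/5),flask=(118,122),beaker=(116,198),amber=(149,238),reagent=(448,140)).items(): print(n,fromdepth("top",[uv],D)[0])
# tab by depth: pixels above .05 in region
u,v=np.meshgrid(np.arange(228,272),np.arange(160,190));uv=np.c_[u.ravel(),v.ravel()]
p=fromdepth("top",uv,D);m=p[:,2]>.05;print(m.sum(),p[m].mean(0),np.ptp(p[m],0)); t=p[m].mean(0)[:2]-piv;print("tab",np.linalg.norm(t),a(t))
```

```text
[[ 0.6796  0.213 ]
 [ 0.7267 -0.1832]
 [ 0.5107 -0.2101]
 [ 0.4633  0.1869]] [np.float64(0.2178635329957757), np.float64(0.39897908060159937), np.float64(0.21773027665609573), np.float64(0.3997586428827982)]
piv [ 0.5979 -0.0112] idl [ 0.6143 -0.1412] lp [0.6651 0.0392] sp [ 0.5284 -0.0508] tooth [0.6192 0.0624]
0.13105301281482865 0.07657380026396617 0.08394812758815728 83.35466393669883 0.08002390831221821
yaw 0.11468579889482389 0.1377444659900311 0.1254849067531576 0.12654629552438362 edges 0.11853512514385733 0.11887511230639491
bracket [[0.5832 0.1726]
 [0.6031 0.0805]
 [0.5568 0.0734]
 [0.5384 0.1596]]
0.18433715005681023 1.6508149343209741
0.09180157385435296 1.5147644383459247
0.09400893138446596 2.023626979946818
0.18086114462109315 1.9064728826886634
ax 1.7833661671671197 1.781540887031412 mid dir 1.7757168499969749
tabdark [0.5642 0.1328 0.0641]
flask [0.6855 0.459  0.1308]
beaker [0.4912 0.4709 0.0823]
amber [0.3885 0.3652 0.1172]
reagent [ 0.6605 -0.3913  0.1518]
51 [0.5293 0.1084 0.338 ] [0.1656 0.0876 1.0772]
tab 0.13784390909801916 2.0923068504272733
```

Run:
```python
from h import *
from scipy.spatial.transform import Rotation as R
q=arm.read_state()["orientation"];m=R.from_quat(q[[1,2,3,0]]).as_matrix();print(m.round(3),np.degrees(np.arctan2(m[1,2],m[0,2])))
```

```text
[[-0.001 -0.932  0.362]
 [-0.002  0.362  0.932]
 [-1.    -0.    -0.002]] 68.75901946477204
```

Call:
apply_moves(commands=[[0.024, -0.0322, 0, 0, 1], [0.024, -0.0322, 0, 0, 1], [0.024, -0.0322, 0, 0, 1], [0.024, -0.0322, 0, 0, 1], [0.024, -0.0322, 0, 0, 1], [0.024, -0.0322, 0, 0, 1], [0.024, -0.0322, 0, 0, 1], [0.024, -0.0322, 0, 0, 1], [0.024, -0.0322, 0, 0, 1], [0.024, -0.0322, 0, 0, 1], [0.024, -0.0322, 0, 0, 1], [0.024, -0.0322, 0, 0, 1]], force=20)

```text
time: 1.1
tool_pos: [0.5241, 0.2176, 0.2184]
orientation: [0.583, -0.399, 0.584, 0.399]
ft_force: [-1.3, 0.7, -0.2]
width: 0.189
```

Call:
apply_moves(commands=[[0.0165, -0.019, 0, -7.1, 1], [0.0165, -0.019, 0, -7.1, 1], [0, 0, 0, -7.1, 1], [0, 0, 0, -7.1, 1], [0, 0, 0, -7.1, 1], [0, 0, 0, -7.1, 1], [0, 0, -0.02, -7.1, 1], [0, 0, -0.02, -7.0, 1], [0, 0, -0.01, 0, 1]])

```text
time: 1.85
tool_pos: [0.5548, 0.1814, 0.1662]
orientation: [0.702, -0.074, 0.705, 0.073]
ft_force: [0.2, -0.1, -0.4]
width: 0.004
```

Run:
```python
from h import *
import pickle
s=arm.read_state();i=arm.camera_info("wrist");im,D=arm.read_camera("wrist");save(im,"pics/w1.png");pickle.dump((i,D,im),open("w1.pkl","wb"));print(s["tool_pos"],s["qpos"],np.round(i["pose"],3).tolist(),s["width"])
```

```text
[0.55481753 0.18139617 0.16617099] [-0.52936734  0.58074273  0.28066183  1.69144005 -0.1945846   0.90128249
  0.03834075] [[0.978, -0.201, -0.052, 0.539], [0.208, 0.941, 0.267, 0.256], [-0.005, -0.272, 0.962, 0.332], [0.0, 0.0, 0.0, 1.0]] 0.004080769956403609
```

View pics/w1.png

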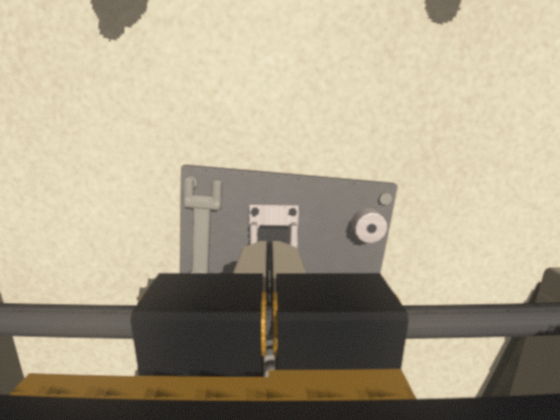

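Run:
```python
from h import *
import pickle
i,D,im=pickle.load(open("w1.pkl","rb"))
uv=[(250,206),(298,206),(252,224),(274,215)]
print(fromdepth("wrist",uv,D,i).round(4));
w=plane("wrist",uv,.022,i);print(w.round(4))
piv=np.array([.598,-.0115]);m=(w[0]+w[1])[:2]/2-piv;print(np.linalg.norm(m),np.arctan2(m[1],m[0]),np.linalg.norm(w[0]-w[1]))
```

```text
[[0.5372 0.1651 0.0187]
 [0.5843 0.1749 0.0176]
 [0.5427 0.1498 0.0273]
 [0.5628 0.1603 0.0166]]
[[0.5372 0.1661 0.022 ]
 [0.5837 0.176  0.022 ]
 [0.5428 0.148  0.022 ]
 [0.5624 0.1619 0.022 ]]
0.18636220699996056 1.7736441350884278 0.04754518829893964
```

Call:
apply_moves(commands=[[0.0025, 0.001, -0.03, 0, 1], [0, 0, -0.03, 0, 1], [0, 0, -0.03, 0, 1], [0, 0, -0.03, 0, 1], [0, 0, 0, 0, 1], [0, 0, 0, 0, 1]])

```text
time: 2.4
tool_pos: [0.5583, 0.1822, 0.048]
orientation: [0.702, -0.075, 0.704, 0.075]
ft_force: [-0.3, -0.2, 0.4]
width: 0.002
```

Call:
apply_moves(commands=[[0.001, -0.005, 0, 0, 1], [0.001, -0.005, 0, 0, 1], [0.001, -0.005, 0, 0, 1], [0.001, -0.005, 0, 0, 1], [0.001, -0.005, 0, 0, 1], [0.001, -0.005, 0, 0, 1], [0.001, -0.005, 0, 0, 1], [0.001, -0.005, 0, 0, 1]])

```text
time: 3.07
tool_pos: [0.5667, 0.1442, 0.0489]
orientation: [0.703, -0.073, 0.703, 0.076]
ft_force: [-1.8, 6.8, 2.2]
width: 0.007
```

Call:
apply_moves(commands=[[0.0008, -0.004, 0, 0, 1], [0.0008, -0.004, 0, 0, 1], [0, 0, 0, 0, 1]])

```text
time: 3.32
tool_pos: [0.5681, 0.1372, 0.0489]
orientation: [0.703, -0.073, 0.703, 0.076]
ft_force: [-1.6, 5.2, 2.5]
width: 0.002
```

Call:
apply_moves(commands=[[0.0008, -0.004, 0, 0, 1], [0.0008, -0.004, 0, 0, 1], [0.0006, -0.003, 0, 0, 1], [0, 0, 0, 0, 1]])

```text
time: 3.65
tool_pos: [0.5702, 0.1263, 0.0489]
orientation: [0.703, -0.073, 0.703, 0.076]
ft_force: [-1.6, 4.2, 2.4]
width: 0.003
```

Call:
apply_moves(commands=[[0.0004, -0.002, 0, 0, 1], [0.0004, -0.002, 0, 0, 1], [0, 0, 0, 0, 1]])

```text
time: 3.9
tool_pos: [0.5707, 0.1242, 0.0489]
orientation: [0.703, -0.073, 0.703, 0.078]
ft_force: [-2.3, 6.5, 3.1]
width: 0.003
```

Call:
apply_moves(commands=[[0.0004, -0.002, 0, 0, 1], [0.0004, -0.002, 0, 0, 1], [0, 0, 0, 0, 1]])

```text
time: 4.15
tool_pos: [0.5706, 0.1241, 0.049]
orientation: [0.702, -0.072, 0.704, 0.08]
ft_force: [-3.2, 12.2, 4.2]
width: -0.0
```

Call:
apply_moves(commands=[[0.0004, -0.002, 0, 0, 1], [0.0004, -0.002, 0, 0, 1], [0, 0, 0, 0, 1]])

```text
time: 4.4
tool_pos: [0.5706, 0.124, 0.049]
orientation: [0.702, -0.071, 0.704, 0.083]
ft_force: [-4.4, 15.8, 4.9]
width: 0.006
```

Call:
apply_moves(commands=[[-0.003, 0.014, 0, 0, 1], [-0.006, 0.03, 0, 0, 1], [0, 0, 0.04, 0, 1], [0, 0, 0.04, 0, 1], [0, 0, 0.03, -7, 1], [0, -0.03, 0, -7, 1], [0, -0.035, 0, -7, 1], [0, -0.035, 0, -7, 1], [0, -0.035, 0, -7, 1], [0, -0.035, 0, -7, 1], [0, -0.035, 0, -7, 1], [0, -0.035, 0, -7, 1]])

```text
time: 5.4
tool_pos: [0.5637, -0.0868, 0.1587]
orientation: [0.655, 0.266, 0.655, -0.267]
ft_force: [-0.2, -0.6, -0.0]
width: 0.005
```

Call:
apply_moves(commands=[[0, -0.035, 0, -7, 1], [0, -0.02, 0, -7, 1], [0, 0, 0, -7, 1], [0, 0, 0, -7, 1], [0, 0, 0, -7, 1], [0, 0, 0, -4, 1], [0, 0, 0, 0, 1]])

```text
time: 5.98
tool_pos: [0.5638, -0.14, 0.1583]
orientation: [0.529, 0.468, 0.53, -0.469]
ft_force: [0.5, -0.2, 0.4]
width: 0.003
```

Run:
```python
from h import *
from scipy.spatial.transform import Rotation as R
s=arm.read_state();q=s["orientation"];m=R.from_quat(q[[1,2,3,0]]).as_matrix();print(s["tool_pos"],s["qpos"].round(2),np.degrees(np.arctan2(m[1,2],m[0,2])))
im,D=arm.read_camera("top");save(im,"pics/top1.png")
c=cv2.convertScaleAbs(cv2.resize(im[115:220,210:370],None,fx=5,fy=5,interpolation=cv2.INTER_CUBIC),alpha=1.6);save(c,"pics/c2.png")
```

```text
[ 0.56381248 -0.14000384  0.15825038] [-0.23  0.67  0.73  1.72 -0.53  0.96 -0.74] -83.01147066651885
```

View pics/c2.png

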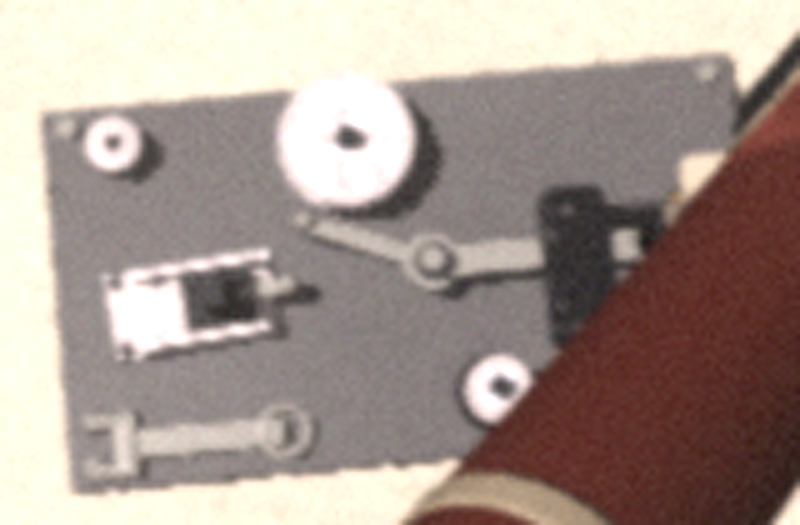

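Run:
```python
from h import *
np.set_printoptions(precision=4,suppress=True)
a=1.779;e=np.array([np.cos(a),np.sin(a)]);piv=np.array([.598,-.0115])
D1=arm.read_camera("top")[1]
for D in(np.load("top0.npy"),D1):
    u,v=np.meshgrid(np.arange(235,268),np.arange(166,188));uv=np.c_[u.ravel(),v.ravel()]
    p=fromdepth("top",uv,D);r=(p[:,:2]-piv)@e
    m=(p[:,2]>.05)&(p[:,2]<.08);print(m.sum(),p[m].mean(0),r[m].min(),r[m].max(),np.median(r[m]))
f=lambda p:[(210+p[0]/5-.4,115+p[1]/5-.4)]
for p,z in(((298,285),.029),((262,268),.067),((218,280),.067),((270,292),.029)): print((plane("top",f(p),z)[0][:2]-piv)@e)
i0=arm.camera_info("side");S0=cv2.imread("pics/side0.png");im,D=arm.read_camera("side");save(im,"pics/side1.png")
u,v=np.meshgrid(np.arange(260,300),np.arange(170,200));uv=np.c_[u.ravel(),v.ravel()]
for D in(np.load("side0.npy"),D):
    p=fromdepth("side",uv,D);r=(p[:,:2]-piv)@e;m=(p[:,2]>.045)&(p[:,2]<.08)&(r>.1)&(r<.18);print(m.sum(),p[m].mean(0),r[m].min(),r[m].max())
```

```text
38 [0.5687 0.1293 0.0665] 0.13787431943568637 0.14993845828083582 0.14413164302051854
36 [0.5726 0.1076 0.0671] 0.11588952616650834 0.1275492529239737 0.12190200220039159
0.0771297889374151
0.09536710989815918
0.12002148002148115
0.09331586306231744
39 [0.5657 0.132  0.0608] 0.13963319225126128 0.15849112613725552
39 [0.57   0.1104 0.0613] 0.11868363150713483 0.13417206956880273
```

Call:
apply_moves(commands=[[0, -0.006, -0.03, 0, 1], [0, 0, -0.03, 0, 1], [0, 0, -0.03, 0, 1], [0, 0, -0.022, 0, 1], [0, 0, 0, 0, 1], [0.006, 0, 0, 0, 1], [0.006, 0.001, 0, 0, 1], [0.006, 0.001, 0, 0, 1], [0, 0, 0, 0, 1]])

```text
time: 6.88
tool_pos: [0.5854, -0.1434, 0.0484]
orientation: [0.532, 0.469, 0.529, -0.467]
ft_force: [0.3, 0.4, 0.9]
width: 0.006
```

Call:
apply_moves(commands=[[0.006, 0, 0, 0, 1], [0.0066, 0.0003, 0, 2.9, 1], [0.0066, 0.0003, 0, 2.9, 1], [0.0066, 0.0003, 0, 2.9, 1], [0.0066, 0.0004, 0, 2.9, 1], [0.0064, 0.0016, 0, 2.9, 1], [0.0064, 0.0016, 0, 2.9, 1], [0.0064, 0.0016, 0, 2.9, 1], [0.0063, 0.0017, 0, 2.9, 1]])

```text
time: 7.63
tool_pos: [0.637, -0.138, 0.0473]
orientation: [0.612, 0.35, 0.615, -0.354]
ft_force: [-11.2, -3.5, 6.8]
width: 0.006
```

Run:
```python
from h import *
im,D=arm.read_camera("top");s=arm.read_state();print(s["tool_pos"],s["ft_force"],s["torque"])
c=cv2.convertScaleAbs(cv2.resize(im[115:220,210:370],None,fx=5,fy=5,interpolation=cv2.INTER_CUBIC),alpha=1.4);save(c,"pics/c3.png")
```

```text
[ 0.6368128  -0.13816246  0.04730381] [-8.56338416 -1.81558005  5.88278102] [-0.44789005  1.89084642  0.01271173]
```

View pics/c3.png

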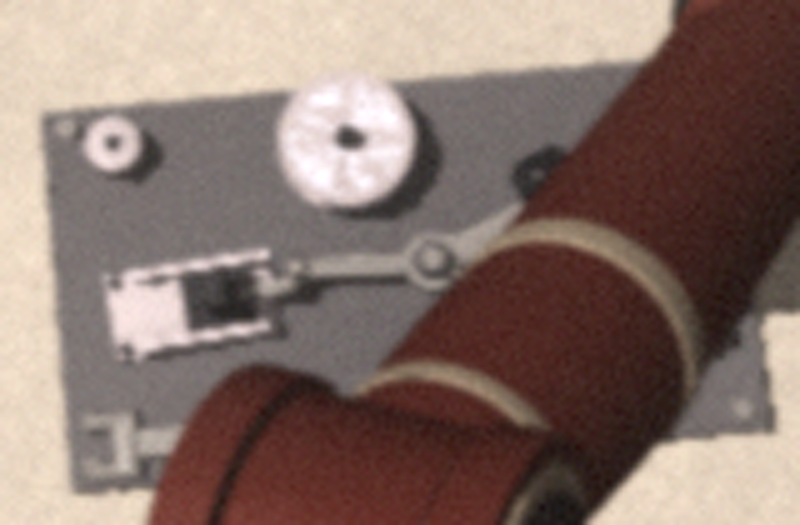

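Call:
apply_moves(commands=[[0.0047, 0.0023, 0, 2.3, 1], [0.0047, 0.0023, 0, 2.3, 1], [0.0047, 0.0023, 0, 2.3, 1], [0.0047, 0.0023, 0, 2.3, 1], [0.0047, 0.0023, 0, 2.3, 1], [0, 0, 0, 0, 1], [0, 0, 0, 0, 1]])

```text
time: 8.27
tool_pos: [0.6621, -0.1272, 0.0473]
orientation: [0.645, 0.288, 0.645, -0.291]
ft_force: [-4.0, -3.8, 2.4]
width: 0.002
```

Call:
apply_moves(commands=[[0.004, 0.003, 0, 2.2, 1], [0.004, 0.003, 0, 2.2, 1], [0.004, 0.003, 0, 2.2, 1], [0.004, 0.003, 0, 2.2, 1], [0, 0, 0, 0, 1], [0, 0, 0, 0, 1], [0, 0, 0, 0, 1]])

```text
time: 8.85
tool_pos: [0.678, -0.1169, 0.0474]
orientation: [0.665, 0.238, 0.665, -0.242]
ft_force: [-4.4, -6.3, 1.6]
width: 0.004
```

Run:
```python
from h import *
im,D=arm.read_camera("top");s=arm.read_state();print(s["tool_pos"],s["ft_force"],s["torque"])
c=cv2.convertScaleAbs(cv2.resize(im[115:220,210:370],None,fx=5,fy=5,interpolation=cv2.INTER_CUBIC),alpha=1.4);save(c,"pics/c4.png")
```

```text
[ 0.6779985  -0.11696264  0.04736327] [-4.22195187 -4.51863902  3.10683216] [-1.17216184  0.93535344 -0.01969613]
```

View pics/c4.png

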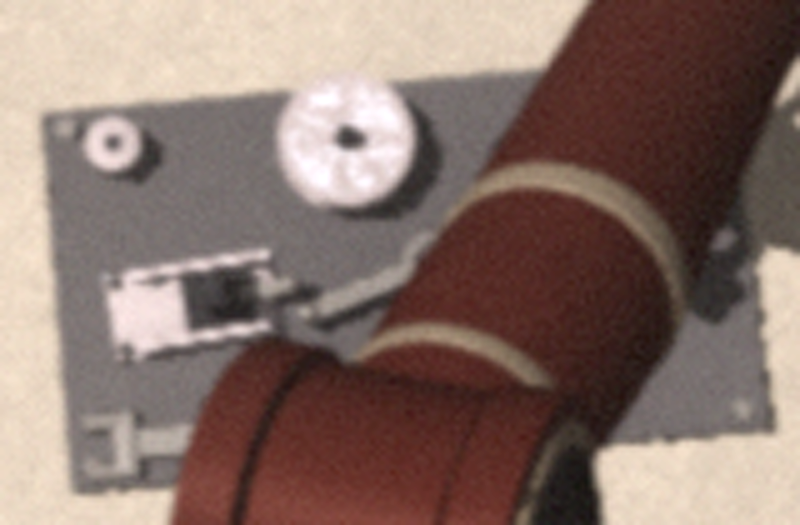

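Run:
```python
from h import *
a=1.779;e=np.array([np.cos(a),np.sin(a)]);x=np.array([e[1],-e[0]]);piv=np.array([.598,-.0115])
t=plane("top",[(210+312/5-.4,115+312/5-.4)],.035)[0][:2]-piv
print("tooth",t@x,t@e,np.linalg.norm(t))
p=np.array(arm.read_state()["tool_pos"])[:2]-piv
r=np.hypot(*p);k=np.arctan2(p[1],p[0])+np.arcsin(.0225/r);th=k+1.449;print("theta",th,"x",-.075*np.sin(1.693-.4+th-a))
```

```text
tooth -0.0166001632752277 0.0722070922391168 0.07409068490972762
theta 0.697959197738006 x -0.015778174087061655
```

Call:
apply_moves(commands=[[0.002, 0.002, 0, 1, 1], [0, 0, 0, 0, 1], [0, 0, 0, 0, 1], [0, 0, 0, 0, 1], [0, 0, 0, 0, 1], [0, 0, 0, 0, 1], [0, 0, 0, 0, 1]])

```text
time: 9.48
tool_pos: [0.6801, -0.1153, 0.0474]
orientation: [0.667, 0.232, 0.667, -0.236]
ft_force: [-3.1, -5.7, 1.5]
width: 0.001
```

Run:
```python
from h import *
piv=np.array([.598,-.0115]);s=arm.read_state()
p=np.array(s["tool_pos"])[:2]-piv
th=np.arctan2(p[1],p[0])+np.arcsin(.0225/np.hypot(*p))+1.449;x=-.075*np.sin(1.293+th-1.779)
f=np.hypot(*s["ft_force"][:2]);print(th,x,f,s["ft_force"],abs(s["dq"]).max())
D=arm.read_camera("top")[1];e=np.array([np.cos(1.779),np.sin(1.779)])
u,v=np.meshgrid(np.arange(235,268),np.arange(166,182));P=fromdepth("top",np.c_[u.ravel(),v.ravel()],D);m=(P[:,2]>.05)&(P[:,2]<.08);print("tab",np.median((P[m,:2]-piv)@e))
if -.024<x<-.012 and f>3: arm.hand_in();print("handed in")
```

```text
0.717897091397064 -0.017236818474631203 6.521929861978778 [-3.07921863 -5.74925924  1.46134342] 0.0015964446888189743
tab 0.12220885052339533
the job is handed in; nothing more can be done
handed in
```

I pushed the pawl slider inward until it stopped. At the stop the push rose from about 6 N to 16 N with no further movement. I then swung the tensioner arm back by its idler roller until the tooth passed the pawl, and handed in at about 9.5 s while still holding it there.

**Last checks:**
- **Slider:** the tab measured 122 mm from the pivot in the top camera's depth picture, which matches seated. The side camera and the tool position read a few millimetres further out (about 126 and 124.5 mm). I trusted the hard stop and the top view.
- **Slider start:** it moved only about 22 mm, so it was probably not fully out to begin with.
- **Tooth:** about 17 mm past the pawl (arm angle about 0.72 rad), worked out from the tool position. Just before a last small nudge, the top picture and the tool position agreed at about 16 mm.
- **Click:** the push rose to about 9–11 N near the pawl, then dropped.
- **Hold:** steady at about 6.5 N sideways, with the arm still.
- **Pawl nose:** not measured after the click. In the picture it looked sprung back out and clear of the tooth.
- **Glassware and bottles:** nothing was touched as far as I could tell, but I did not measure their positions again at the end.

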